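Find the gas valve that was left open and close it

TASK

One of the four identical push-on, push-off keys on the purge-gas valve box has been left latched down, so that its valve is open. With the fingertips, tap the four keys one after the other from left to right to feel which one is latched, so lightly that none of them is pushed in or released; only when all four have been tapped, press the latched key right down and let go, so that it springs up and all four keys stand level. Do not pick anything up, and leave the loose things round the box where they are.

Things in the scene. Friction and masses are not known exactly. Their poses are not given: they have to be found in the camera images.
- valve_box: valve box: grey bench enclosure fixed to the bench, 120 deep (its x) x 236 long (its y) x 52 mm high. Origin: centre of its underside; x to its rear, y along the key row to its left end, z up. Keys at x = -18, y = +72, +24, -24, -72 mm, each in a flat black bezel 37 mm square, 3 mm high. Brass hose nipples stick out 24 mm behind and 30 mm at its right end, 30 mm up.
- key_1_top (a point): centre of the top face of the leftmost key (left = +y side of the box, as seen by the robot): a plain grey square cap with rounded edges, 27 x 27 mm, all four alike, 48 mm apart centre to centre. The point moves with the key: 69 mm above the bench when the key is up, about 65 mm when it is latched down, 60 mm at the bottom.
- key_2_top (a point): centre of the top face of the second key from the left (left = +y side of the box, as seen by the robot): a plain grey square cap with rounded edges, 27 x 27 mm, all four alike, 48 mm apart centre to centre. The point moves with the key: 69 mm above the bench when the key is up, about 65 mm when it is latched down, 60 mm at the bottom.
- key_3_top (a point): centre of the top face of the third key from the left (left = +y side of the box, as seen by the robot): a plain grey square cap with rounded edges, 27 x 27 mm, all four alike, 48 mm apart centre to centre. The point moves with the key: 69 mm above the bench when the key is up, about 65 mm when it is latched down, 60 mm at the bottom.
- key_4_top (a point): centre of the top face of the rightmost key (left = +y side of the box, as seen by the robot): a plain grey square cap with rounded edges, 27 x 27 mm, all four alike, 48 mm apart centre to centre. The point moves with the key: 69 mm above the bench when the key is up, about 65 mm when it is latched down, 60 mm at the bottom.
- key_1 (a joint): how far the leftmost key is pushed down, m: 0 = up, about 0.004 = latched, 0.009 = bottom. Push-on, push-off: a raised key gives from 2 N and takes 0.8 N more per mm (9 N at the bottom, then a firm stop); past about 6 mm it can catch and stay latched. A latched key stands about 4 mm lower and holds firm up to about 5 N; a short push leaves it latched, pressed to the bottom and let go it springs up to 0.
- key_2 (a joint): how far the second key from the left is pushed down, m: 0 = up, about 0.004 = latched, 0.009 = bottom. Push-on, push-off: a raised key gives from 2 N and takes 0.8 N more per mm (9 N at the bottom, then a firm stop); past about 6 mm it can catch and stay latched. A latched key stands about 4 mm lower and holds firm up to about 5 N; a short push leaves it latched, pressed to the bottom and let go it springs up to 0.
- key_3 (a joint): how far the third key from the left is pushed down, m: 0 = up, about 0.004 = latched, 0.009 = bottom. Push-on, push-off: a raised key gives from 2 N and takes 0.8 N more per mm (9 N at the bottom, then a firm stop); past about 6 mm it can catch and stay latched. A latched key stands about 4 mm lower and holds firm up to about 5 N; a short push leaves it latched, pressed to the bottom and let go it springs up to 0.
- key_4 (a joint): how far the rightmost key is pushed down, m: 0 = up, about 0.004 = latched, 0.009 = bottom. Push-on, push-off: a raised key gives from 2 N and takes 0.8 N more per mm (9 N at the bottom, then a firm stop); past about 6 mm it can catch and stay latched. A latched key stands about 4 mm lower and holds firm up to about 5 N; a short push leaves it latched, pressed to the bottom and let go it springs up to 0.
- analytical_balance: a balance with a tall draught shield, fixed on the bench at the left of the work, 385 mm deep (x), 243 mm wide (y), 315 mm high, origin at the centre of its underside; not part of the job, keep the arm clear of it
- rubber_stopper_mid (a point): centre of a tapered rubber stopper, 29 mm across, 26 mm high, standing loose on the box's cover behind the keys; a bystander, to be left alone
- weight_100g_mid (a point): centre of a 100 g calibration weight with a knob, 23 mm across, 44 mm high, standing left of the box; a bystander, to be left alone
- marker_red_mid (a point): centre of a marker pen lying in front of the box, 16 x 135 x 16 mm, along its y; a bystander, to be left alone
- forceps_mid (a point): centre of blunt forceps lying right of the box, 14 x 120 x 9 mm, along their y; a bystander, to be left alone
- petri_dish_mid (a point): centre of a lidded petri dish, 92 mm across, 16 mm high, behind the box; a bystander, to be left alone
- slide_box_mid (a point): centre of a small carton of slides, 58 x 82 x 32 mm, behind the box; a bystander, to be left alone

How it is judged:
On the way, in this order (a step that is already met when the one before it is completed fails the run):
1. the leftmost key is tapped with the fingers (contact force between the fingers and key_1 above 0.5 N), for 0.03 s.
2. the second key from the left is tapped with the fingers (contact force between the fingers and key_2 above 0.5 N), for 0.03 s.
3. the third key from the left is tapped with the fingers (contact force between the fingers and key_3 above 0.5 N), for 0.03 s.
4. the rightmost key is tapped with the fingers (contact force between the fingers and key_4 above 0.5 N), for 0.03 s.
5. after the four taps, the latched key is pressed and springs up: all four keys are up (value of joint each of key_1, key_2, key_3, key_4 below 0.0015 m), for 0.2 s.
At the end, for the whole second after the job is handed in: all four keys are up (each less than 1.5 mm down) and every loose bystander is within 30 mm of where it stood (all of step 5 and distance of each of rubber_stopper_mid, weight_100g_mid, marker_red_mid, forceps_mid, petri_dish_mid, slide_box_mid from where it was at the start of the episode below 0.03 m); the robot touches nothing.
It fails at once if the leftmost key, being up, is pushed in (more than 5.8 mm) (distance of key_1_top from where it was at the start of the episode above 0.0058 m).
It fails at once if the second key from the left, being up, is pushed in (more than 5.8 mm) (distance of key_2_top from where it was at the start of the episode above 0.0058 m).
It fails at once if the third key from the left, being up, is pushed in (more than 5.8 mm) (distance of key_3_top from where it was at the start of the episode above 0.0058 m).
It fails at once if the rightmost key, being up, is pushed in (more than 5.8 mm) (distance of key_4_top from where it was at the start of the episode above 0.0058 m).
It fails at once if a loose bystander is lifted, carried or knocked more than 40 mm away (distance of any of rubber_stopper_mid, weight_100g_mid, marker_red_mid, forceps_mid, petri_dish_mid, slide_box_mid from where it was at the start of the episode above 0.04 m).
It also fails if it takes over 48 s, if anything falls off the work surface, if the arm or the gripper's body presses on something with over 40 N, if the wrist force passes 120 N, or if a joint passes its speed limit or range.

ROBOT

A 6-joint arm with a two-finger parallel gripper is mounted at the origin on a cart in front of the work surface, level with it; the furniture and walls round the work are solid. World frame = base frame: x ahead of the robot, y to its left, z up, the work surface at z = 0. Lengths are in m, angles in rad, forces in N, time in s.
With the tool pointing down it reaches from about 0.275 to 1 m from the base axis. Payload 8.4 kg.
Tool frame: the origin (TCP) lies midway between the tips of the shut fingers; the grasp point (between the pads) lies 19 mm behind it (hold_point_z is the distance from the TCP to the grasp point, in m); x points along the fingers, y is the direction in which the jaws open and shut, and the axes are right-handed (so a half turn about x gives the same grasp; the last joint's range is limited). The gripper opens to 85 mm and grips with 20 to 120 N. Pads are 22 mm wide; open, the fingers measure 114 mm over their backs; the gripper's body (76 mm by 85 mm) begins 54 mm behind the grasp point. The pads swing forward as they close: fully open they stand 13 mm farther back than shut.
Start: joints at [1.146, 0.353, 1.633, -0, 1.155, -0.002], TCP at [0.256, 0.57, 0.231] pointing down, gripper open.
Joint ranges: [-2.63, 2.63], [-0.92, 2.1], [0.06, 2.66], [-1.3, 4.44], [0, 2.69], [-3.02, 3.02]. Speed limits (rad/s): [2.22, 2.22, 2.79, 3.14, 3.14, 3.14].

INTERFACE

Orientations are given as a unit quaternion [w, x, y, z].
In Python, from bench import move_to, move_linear, goto_joints, gripper_to, dwell, solve_ik, capture, get_calibration, PlanningError, hand_in, look_for, masks_of, spot_point, read_t, read_q, read_qd, read_joint_efforts, read_eef_pos, read_eef_rot, read_wrist_force, read_ft_torque, read_finger_gap, hold_point_z gives the robot as it stands. Calls block until the motion is done:
- move_to(position, orientation): joint-space move of the TCP to a pose.
- move_linear(position, orientation=None, v=0.15): straight line of the TCP; orientation=None keeps the orientation; v is the mean speed in m/s.
- goto_joints(angles): joint-space move.
- gripper_to(opening, grasp_force=None): finger opening in m; grasp_force is the grip in N (None keeps the last); returns when the fingers have stopped.
- dwell(seconds).
- solve_ik(position, orientation): joint angles nearest the present ones, or None.
- capture(name): name is "side" or "top" or "wrist"; returns the picture (420x560x3 uint8, red, green, blue); there is no depth.
- get_calibration(name): a dict with "fx", "fy", "cx", "cy" (pixels), "k1" (the pictures are not rectified: a ray, as slopes to the right and down, at radius r is drawn at 1 + k1 r^2 times it, then the intrinsics apply), "R" (3x3) and "t" (3): a world point X has camera coordinates R X + t. Camera axes: x right, y down, z forward; pixel columns grow to the right and rows downward; lengths in m; the calibration is good to about 2 mm. A picture is of the moment at which its call begins: read the wrist's pose just before it. get_calibration takes no time and is no camera call; for the wrist camera it gives the pose at the moment of the call.
A pose or a line that the arm cannot do raises PlanningError and nothing moves.
- hand_in(): hands the job in, once; it reports no verdict.
Trained networks look in the newest picture that a camera, given by its name, has taken for a name from the list of things; names that differ only in an ending like _2 or _b are one class to them, and where a whole thing is asked for, a point or a joint stands for the part that bears it (a point fixed in the world has none). Each returns a list of dicts, best first, with "score" (0 to 1); they miss things now and then, are a little off and sometimes report something else, mostly with a low value. They report only what shows in the picture. A call takes as long as a camera call.
- look_for(camera, label): "box" ([left, top, width, height] in pixels, round what is visible of it).
- masks_of(camera, label): "mask" (420x560 bool, what is visible of it) and "box" ([left, top, width, height] in pixels, round what is visible of it).
- spot_point(camera, label): "uv" ([column, row] in pixels: a listed point, or the origin of a listed thing).
Readings, each from a call of its own:
- read_t(): time.
- read_q(): joint angles.
- read_qd(): joint speeds.
- read_joint_efforts(): joint torques, N m.
- read_eef_pos(): TCP position.
- read_eef_rot(): TCP orientation.
- read_wrist_force(): force on the tool from outside, world axes, zero at the start.
- read_ft_torque(): the same for the moment, N m.
- read_finger_gap(): finger opening in m.
Only numpy, scipy, OpenCV 4.12 (cv2) and the standard library are available. Lean on these libraries where they do the work, as an engineer would, in place of code of your own. Each camera call takes 0.05 s, during which the arm holds its last target.

## Working session

There is one attempt and no reset: what is moved stays moved. The work goes in short steps, each a Python script; the robot and the scene stay as the last script left them, time stands still between calls to the robot, and variables do not carry over. Pictures are saved under pics/ and viewed, and the job is handed in when it is done.

```bash
mkdir -p pics; ls; python3 - <<'E'
from bench import *
import cv2
print(read_t(),read_eef_pos(),read_eef_rot(),hold_point_z() if callable(hold_point_z) else hold_point_z, read_wrist_force(), read_finger_gap())
for n in ["side","top"]:
    im=capture(n); cv2.imwrite(f"pics/{n}0.png",im[:,:,::-1])
    c=get_calibration(n); print(n,c)
    for l in ["valve_box","key_1_top","rubber_stopper_mid"]:
        print(l,[(round(d["score"],2),[round(float(x),1) for x in d["uv"]]) for d in spot_point(n,l)][:6])
E
```

```text
pics
0.0 [0.25623204 0.5695303  0.23054002] [ 0.69125694  0.14787177  0.69147783 -0.14884956] 0.0187 [-0.84444451 -1.24061782 -0.04615368] 0.0853654918910251
side {'fx': 433.61273184652015, 'fy': 433.61273184652015, 'cx': 280.38801494422245, 'cy': 211.75305168573848, 'k1': -0.017085691691637987, 'R': array([[ 0.86688937, -0.49823595,  0.0162405 ],
       [-0.29451719, -0.53817662, -0.78969966],
       [ 0.40219702,  0.67979913, -0.61327865]]), 't': array([-0.52717277,  0.21528029,  0.84441257])}
valve_box [(0.7, [312.3, 300.1])]
key_1_top [(0.75, [288.9, 261.5])]
rubber_stopper_mid [(0.76, [330.6, 270.8])]
top {'fx': 469.9668474010935, 'fy': 469.9668474010935, 'cx': 284.76748855236843, 'cy': 202.57137032270754, 'k1': -0.11572161639314021, 'R': array([[ 2.41087370e-02, -9.99709052e-01, -7.61683199e-04],
       [-9.93406299e-01, -2.38713057e-02, -1.12134228e-01],
       [ 1.12083421e-01,  3.46007550e-03, -9.93692777e-01]]), 't': array([-0.07112126,  0.58886602,  1.25904978])}
valve_box [(0.58, [347.3, 219.4])]
key_1_top [(0.68, [329.6, 229.0])]
rubber_stopper_mid [(0.54, [352.3, 203.7])]
```

View pics/side0.png

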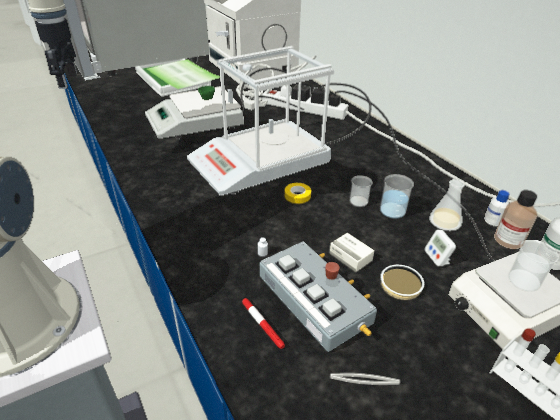

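View pics/top0.png

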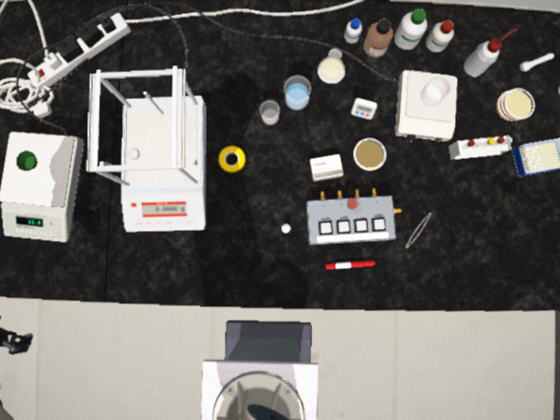

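```bash
cat > h.py <<'E'
from bench import *
import numpy as np, cv2
def norm_uv(c,uv):
    K=np.array([[c['fx'],0,c['cx']],[0,c['fy'],c['cy']],[0,0,1]])
    return cv2.undistortPoints(np.array([[uv]],float),K,np.array([c['k1'],0,0,0,0.]))[0,0]
def ray(c,uv):
    n=norm_uv(c,uv); R=np.array(c['R']);t=np.array(c['t'])
    d=R.T@np.array([n[0],n[1],1]); return -R.T@t, d/np.linalg.norm(d)
def atz(c,uv,z):
    o,d=ray(c,uv); return o+d*(z-o[2])/d[2]
def tri(obs):
    A=np.zeros((3,3));b=np.zeros(3);M=[]
    for c,uv in obs:
        o,d=ray(c,uv);P=np.eye(3)-np.outer(d,d);A+=P;b+=P@o;M.append((P,o))
    X=np.linalg.solve(A,b); return X,[float(np.linalg.norm(P@(X-o)))for P,o in M]
def proj(c,X):
    K=np.array([[c['fx'],0,c['cx']],[0,c['fy'],c['cy']],[0,0,1]])
    R=np.array(c['R']);t=np.array(c['t'])
    return cv2.projectPoints(np.atleast_2d(X).astype(float),cv2.Rodrigues(R)[0],t,K,np.array([c['k1'],0,0,0,0.]))[0][:,0]
E
python3 - <<'E'
from h import *
np.set_printoptions(precision=4,suppress=True)
s=get_calibration("side");t=get_calibration("top")
for a,b in zip([(289,262),(302,277),(317,292),(332,308)],[(325,228),(344,227),(362,226),(380,225)]):
    print(tri([(s,a),(t,b)]), atz(t,b,.069))
print("stopper",tri([(s,(332,270)),(t,(352,204))]))
print("balance corner front R", tri([(s,(223,192)),(t,(205,229))]),"top R front",tri([(s,(259,93)),(t,(184,182))]))
print("front-left", atz(t,(123,232),.05))
for im in ["side","top"]:
  I=cv2.imread(f"pics/{im}0.png")
  x,y=(240,230) if im=="side" else (270,150)
  cv2.imwrite(f"pics/{im}0z.png",cv2.resize(I[y:y+130,x:x+160],None,fx=5,fy=4.5,interpolation=2))
E
```

```text
(array([ 0.5256, -0.1687,  0.0581]), [0.004552461563400592, 0.0045524615634004745]) [ 0.5209 -0.1657  0.069 ]
(array([ 0.528 , -0.219 ,  0.0584]), [0.0029154772290858623, 0.0029154772290858996]) [ 0.5247 -0.2163  0.069 ]
(array([ 0.5317, -0.2675,  0.0593]), [0.0029764004215181122, 0.002976400421518316]) [ 0.5285 -0.2644  0.069 ]
(array([ 0.5344, -0.3155,  0.0609]), [0.0019322954708120461, 0.0019322954708121383]) [ 0.5322 -0.3128  0.069 ]
stopper (array([ 0.5886, -0.2384,  0.0658]), [0.00166444309702931, 0.0016644430970292065])
balance corner front R (array([0.5174, 0.157 , 0.0378]), [0.005827673000801964, 0.005827673000801894]) top R front (array([0.6173, 0.1604, 0.2881]), [0.01663482115291603, 0.016634821152916285])
front-left [0.4969 0.3833 0.05  ]
```

View pics/side0z.png

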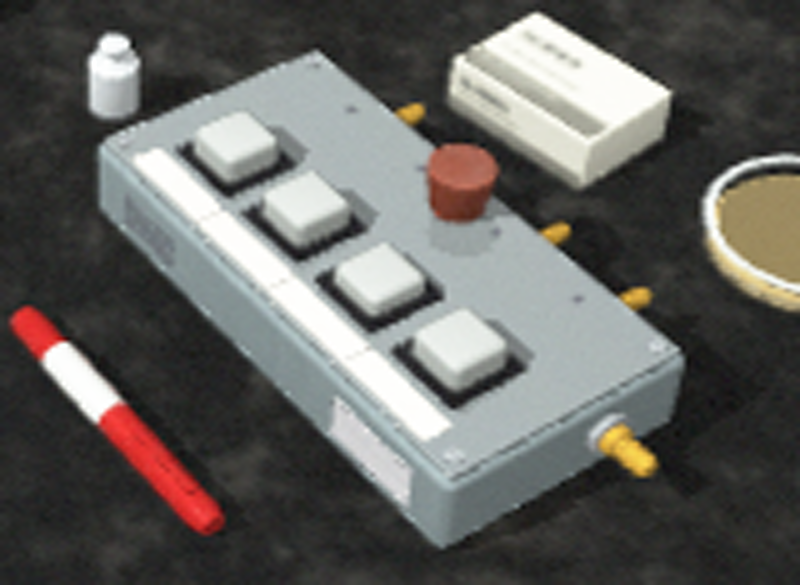

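View pics/top0z.png

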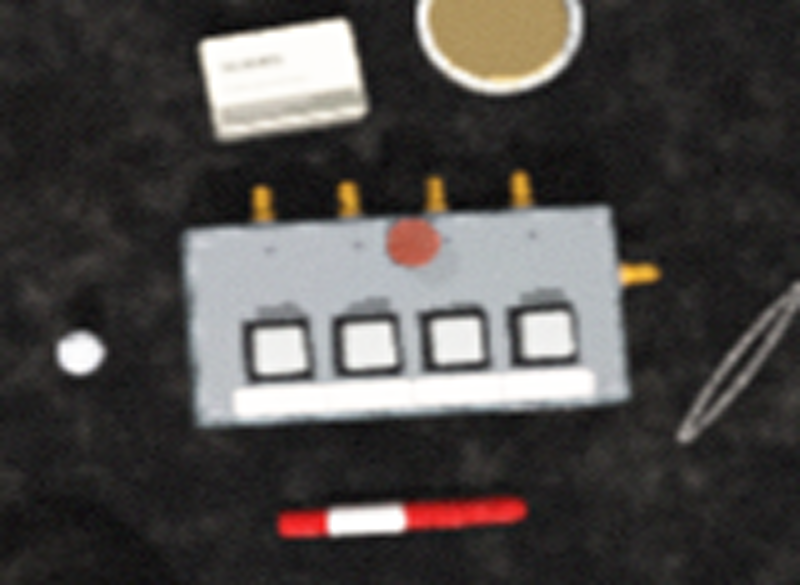

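```bash
cat >> h.py <<'E'
from scipy.spatial.transform import Rotation as Ro
def quat(yaw,flip=False):
    c,s=np.cos(yaw),np.sin(yaw); k=-1 if flip else 1
    y=np.array([-s,c,0])*k; x=np.array([0,0,-1.]); z=np.cross(x,y)
    q=Ro.from_matrix(np.column_stack([x,y,z])).as_quat(); return [q[3],q[0],q[1],q[2]]
E
python3 - <<'E'
from h import *
np.set_printoptions(precision=4,suppress=True)
q=read_eef_rot(); print(Ro.from_quat([q[1],q[2],q[3],q[0]]).as_matrix())
for f in (0,1):
  for p in [(.30,.0,.26),(.48,-.24,.26),(.525,-.165,.1),(.532,-.313,.1)]:
    print(f,p,solve_ik(p,quat(.077,f)))
E
```

```text
[[-0.0001  0.4104  0.9119]
 [-0.0002  0.9119 -0.4104]
 [-1.     -0.0002 -0.    ]]
0 (0.3, 0.0, 0.26) [-0.005  -0.2385  2.2023 -0.      1.1779 -1.6528]
0 (0.48, -0.24, 0.26) [-0.4664  0.1875  1.7904 -0.      1.1637 -2.1142]
0 (0.525, -0.165, 0.1) [-0.3072  0.4016  1.9021 -0.      0.8379 -1.955 ]
0 (0.532, -0.313, 0.1) [-0.5342  0.4881  1.7535 -0.      0.9    -2.182 ]
1 (0.3, 0.0, 0.26) [-0.005  -0.2385  2.2023 -0.      1.1779  1.4888]
1 (0.48, -0.24, 0.26) [-0.4664  0.1875  1.7904 -0.      1.1637  1.0274]
1 (0.525, -0.165, 0.1) [-0.3072  0.4016  1.9021 -0.      0.8379  1.1866]
1 (0.532, -0.313, 0.1) [-0.5342  0.4881  1.7535 -0.      0.9     0.9596]
```

```bash
python3 - <<'E'
from h import *
np.set_printoptions(precision=4,suppress=True)
gripper_to(0.0); print(read_finger_gap(),read_t())
move_linear([.30,.30,.30],None,v=.25)
move_to([.32,-.02,.30],quat(.077,1)); print(read_t())
move_to([.47,-.24,.28],quat(.077,1)); print(read_t(),read_eef_pos())
c=get_calibration("wrist"); im=capture("wrist"); cv2.imwrite("pics/w1.png",im[:,:,::-1]); print(c)
for l in ["key_1_top","valve_box"]:
    print(l,[(round(d["score"],2),np.array(d["uv"])) for d in spot_point("wrist",l)][:6])
np.save("w1.npy",c,allow_pickle=True)
E
```

```text
-3.1156048681580554e-05 1.1667
4.0167
5.0583 [ 0.4696 -0.2389  0.28  ]
{'fx': 356.26373720898624, 'fy': 356.26373720898624, 'cx': 275.63635062447423, 'cy': 209.89801923104807, 'k1': -0.07860005261145725, 'R': array([[ 0.0776, -0.997 , -0.0002],
       [-0.949 , -0.0739,  0.3066],
       [-0.3057, -0.0236, -0.9518]]), 't': array([-0.2752,  0.3728,  0.5633])}
key_1_top [(0.6, array([210.1, 117.3]))]
valve_box [(0.97, array([282.9,  96. ])), (0.72, array([284.1,  56.6]))]
```

View pics/w1.png

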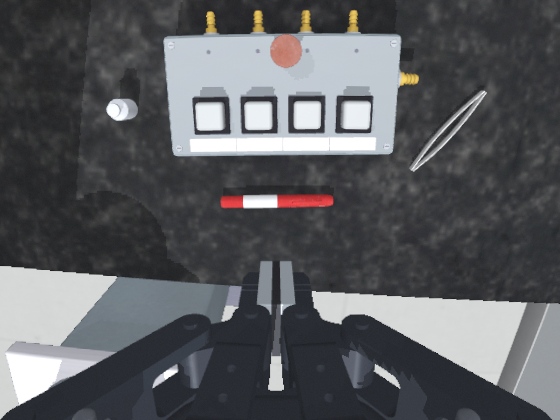

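```bash
cat >> h.py <<'E'
def caps(im,th=205):
    g=im.min(axis=2); n,l,st,ce=cv2.connectedComponentsWithStats((g>th).astype(np.uint8),connectivity=4)
    o=[(ce[i],st[i]) for i in range(1,n) if 300<st[i][4]<2500 and .75<st[i][2]/st[i][3]<1.33 and st[i][1]<300]
    return sorted(o,key=lambda a:a[0][0])
E
python3 - <<'E'
from h import *
np.set_printoptions(precision=4,suppress=True)
im1=cv2.imread("pics/w1.png")
c1=np.load("w1.npy",allow_pickle=True).item()
a=caps(im1)
for ce,st in a: print(ce,st,atz(c1,ce,.069))
move_to([.52,-.32,.28],quat(.077,1)); print(read_t(),read_eef_pos())
c=get_calibration("wrist"); im=capture("wrist"); cv2.imwrite("pics/w2.png",im[:,:,::-1])
b=caps(im)
for ce,st in b: print(ce,st,atz(c,ce,.069))
if len(a)==len(b)==4:
  for p,r in zip(a,b): print(tri([(c1,p[0]),(c,r[0])]))
np.save("w2.npy",c,allow_pickle=True)
print(-c['R'].T@c['t'])
E
```

```text
[117.1452 109.8581] [107  99  21  21 303] [ 0.5241 -0.0803  0.069 ]
[208.5443 116.5816] [196 104  26  26 643] [ 0.5235 -0.1702  0.069 ]
[257.9599 115.9647] [245 104  26  25 623] [ 0.5275 -0.2179  0.069 ]
[306.9984 115.4281] [295 103  25  26 640] [ 0.5318 -0.265   0.069 ]
[356.5994 115.4854] [344 103  27  26 649] [ 0.5357 -0.3129  0.069 ]
5.675 [ 0.5201 -0.3198  0.2799]
[128.2844 162.1688] [116 151  26  24 545] [ 0.5237 -0.1707  0.069 ]
[174.6547 161.3131] [162 150  26  24 559] [ 0.5278 -0.2182  0.069 ]
[222.735  159.7568] [211 148  25  24 551] [ 0.5329 -0.2665  0.069 ]
[270.0328 159.7979] [258 148  25  24 579] [ 0.5364 -0.3136  0.069 ]
[ 0.5978 -0.3144  0.4217]
```

View pics/w2.png

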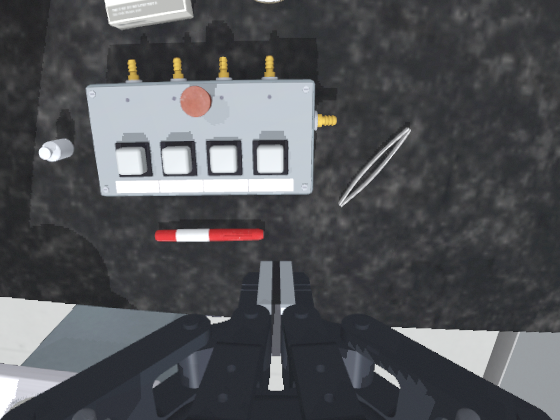

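```bash
cat >> h.py <<'E'
KEYS=[(.5236,-.1705),(.5277,-.218),(.532,-.2657),(.536,-.3133)]
YAW=.087
Q=quat(YAW,1)
def tap(i):
    x,y=KEYS[i]
    move_to([x,y,.095],Q) if i==0 else move_linear([x,y,.090],Q,v=.12)
    move_linear([x,y,.074],Q,v=.06)
    dwell(.1); b=np.mean([read_wrist_force()[2] for _ in range(5)]); log=[];hit=False
    z=.072
    while z>.0622:
        move_linear([x,y,z],Q,v=.02); dwell(.05)
        f=read_wrist_force()[2]-b; log.append((round(z*1e3,1),round(f,2),round(read_eef_pos()[2]*1e3,2)))
        if f>1.2: hit=True;break
        z-=.0005
    if hit: dwell(.12); log.append(("hold",round(read_wrist_force()[2]-b,2)))
    move_linear([x,y,.090],Q,v=.08)
    print(i+1,"base",round(b,2),hit,log,"t",read_t())
    return hit
E
python3 - <<'E'
from h import *
tap(0)
E
```

```text
1 base -0.06 True [(72.0, np.float64(0.11), np.float64(72.04)), (71.5, np.float64(-0.52), np.float64(71.52)), (71.0, np.float64(0.28), np.float64(70.99)), (70.5, np.float64(0.61), np.float64(70.5)), (70.0, np.float64(-0.38), np.float64(69.99)), (69.5, np.float64(-0.73), np.float64(69.48)), (69.0, np.float64(2.4), np.float64(69.08)), ('hold', np.float64(1.75))] t 9.8917
```

```bash
sed -i 's/z-=.0005/z-=(.0005 if z>.0682 else .0002)/; s/f=read_wrist_force()\[2\]-b;/f=np.mean([(dwell(.01),read_wrist_force()[2])[1] for _ in range(3)])-b;/; s/dwell(.05)$/dwell(.03)/; s/z=.072$/z=.0705/' h.py
python3 - <<'E'
from h import *
tap(1)
E
```

```text
2 base -0.68 True [(70.5, np.float64(0.84), np.float64(70.52)), (70.0, np.float64(0.51), np.float64(70.06)), (69.5, np.float64(0.96), np.float64(69.44)), (69.0, np.float64(2.2), np.float64(69.1)), ('hold', np.float64(2.25))] t 12.7917
```

```bash
sed -i 's/b=np.mean(\[read_wrist_force()\[2\] for _ in range(5)\])/b=np.mean([(dwell(.01),read_wrist_force()[2])[1] for _ in range(8)])/; s/if f>1.2/if f>1.5/' h.py
python3 - <<'E'
from h import *
tap(1)
tap(2)
E
```

```text
2 base 0.2 True [(70.5, np.float64(0.0), np.float64(70.49)), (70.0, np.float64(-0.19), np.float64(70.03)), (69.5, np.float64(0.27), np.float64(69.49)), (69.0, np.float64(1.51), np.float64(69.12)), ('hold', np.float64(1.64))] t 15.4583
3 base -0.21 True [(70.5, np.float64(0.1), np.float64(70.47)), (70.0, np.float64(0.09), np.float64(70.04)), (69.5, np.float64(0.1), np.float64(69.49)), (69.0, np.float64(0.4), np.float64(68.97)), (68.5, np.float64(0.3), np.float64(68.48)), (68.0, np.float64(-0.11), np.float64(67.98)), (67.8, np.float64(-0.0), np.float64(67.82)), (67.6, np.float64(0.27), np.float64(67.62)), (67.4, np.float64(0.65), np.float64(67.4)), (67.2, np.float64(0.15), np.float64(67.18)), (67.0, np.float64(0.17), np.float64(67.01)), (66.8, np.float64(0.3), np.float64(66.78)), (66.6, np.float64(0.21), np.float64(66.59)), (66.4, np.float64(0.14), np.float64(66.42)), (66.2, np.float64(0.08), np.float64(66.2)), (66.0, np.float64(0.29), np.float64(65.97)), (65.8, np.float64(0.24), np.float64(65.78)), (65.6, np.float64(0.05), np.float64(65.62)), (65.4, np.float64(-0.1), np.float64(65.39)), (65.2, np.float64(0.23), np.float64(65.2)), (65.0, np.float64(0.2), np.float64(65.02)), (64.8, np.float64(2.39), np.float64(64.92)), ('hold', np.float64(2.38))] t 24.0333
```

```bash
python3 - <<'E'
from h import *
if tap(3):
    x,y=KEYS[2]
    move_linear([x,y,.090],Q,v=.12); move_linear([x,y,.068],Q,v=.06)
    z=.0615
    b=np.mean([(dwell(.01),read_wrist_force()[2])[1] for _ in range(5)])
    move_linear([x,y,z],Q,v=.02)
    while True:
        dwell(.05); f=read_wrist_force()[2]-b; print(round(z*1e3,2),round(f,2),read_eef_pos()[2])
        if f>14 or z<.0591: break
        z-=.0003; move_linear([x,y,z],Q,v=.02)
    dwell(.1)
    move_linear([x,y,.090],Q,v=.06)
    move_linear([.47,-.24,.28],Q,v=.25); print(read_t())
    im=capture("wrist"); cv2.imwrite("pics/w3.png",im[:,:,::-1]); c=get_calibration("wrist")
    for ce,st in caps(im): print(ce,st,atz(c,ce,.069))
    cv2.imwrite("pics/s3.png",cv2.resize(capture("side")[230:360,240:400,::-1],None,fx=5,fy=4.5,interpolation=2))
E
```

```text
4 base 0.07 True [(70.5, np.float64(0.34), np.float64(70.47)), (70.0, np.float64(0.06), np.float64(70.02)), (69.5, np.float64(-0.11), np.float64(69.49)), (69.0, np.float64(1.77), np.float64(69.1)), ('hold', np.float64(1.83))] t 27.0
61.5 6.63 0.062214534672103
61.2 7.37 0.062013236627749074
60.9 7.9 0.06171168321403875
60.6 7.9 0.061426767300415575
60.3 7.21 0.061152772597976066
60.0 8.06 0.06090147642667168
59.7 7.66 0.06058647808855944
59.4 9.94 0.060309457343848065
59.1 10.28 0.06006040990905216
32.7583
[116.22622951 108.16721311] [106  98  21  21 305] [ 0.52385952 -0.08042731  0.069     ]
[207.85736434 115.6       ] [195 103  26  26 645] [ 0.52338612 -0.1700935   0.069     ]
[257.53776435 115.43957704] [245 103  26  26 662] [ 0.52746158 -0.217742    0.069     ]
[307.0371517  115.50464396] [295 103  26  26 646] [ 0.53157226 -0.26504491  0.069     ]
[356.56438792 115.98251192] [344 104  27  25 629] [ 0.53559908 -0.3126656   0.069     ]
```

View pics/s3.png

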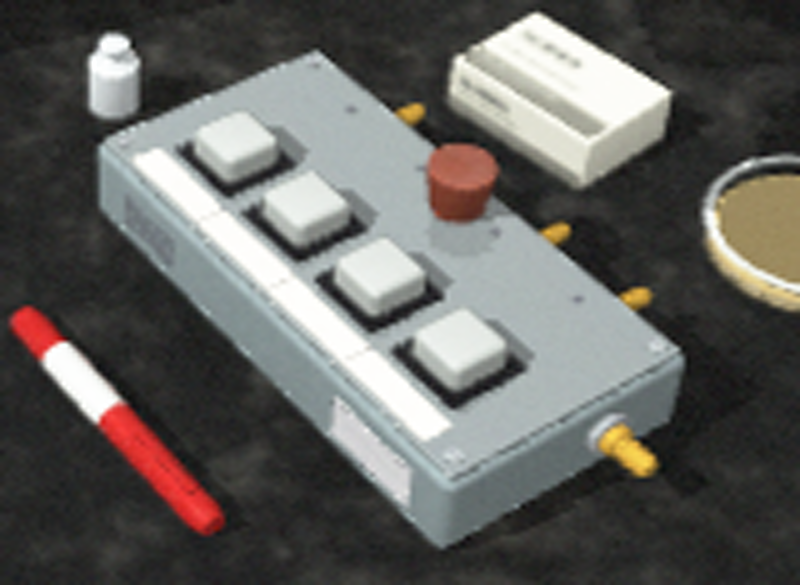

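View pics/w3.png

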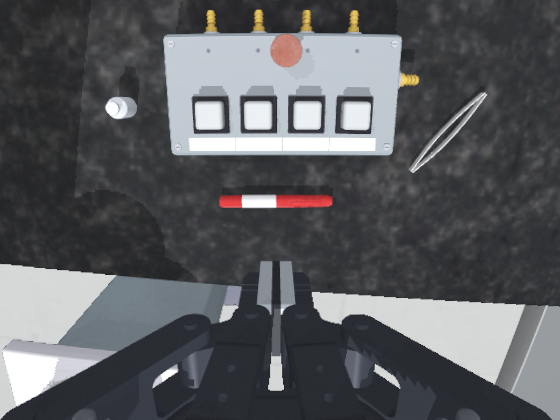

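```bash
python3 - <<'E'
from h import *
a=cv2.cvtColor(cv2.imread("pics/side0z.png"),6).astype(np.float32);b=cv2.cvtColor(cv2.imread("pics/s3.png"),6).astype(np.float32)
for n,(u,v) in enumerate([(235,145),(305,205),(380,278),(460,348)]):
    A=a[v-50:v+50,u-60:u+60];B=b[v-50:v+50,u-60:u+60]
    print(n+1,cv2.phaseCorrelate(A,B,cv2.createHanningWindow((120,100),cv2.CV_32F)),np.abs(A-B).mean())
s=get_calibration("side"); x,y=KEYS[2]; print(proj(s,[[x,y,.065],[x,y,.069]]))
E
```

```text
1 ((-0.021075304424655883, -0.05018623306396108), 1.0529691762924194) 0.49133042
2 ((-0.012011670410686293, 0.007315746286096214), 0.9863806513945261) 0.39178103
3 ((0.016874084524403088, -0.18617742159984374), 0.7162313980261484) 4.886164
4 ((0.006886899090552845, 0.016380818607963477), 0.9873104873498281) 0.4623117
[[315.27012554 289.46167836]
 [315.40690665 288.05289493]]
```

```bash
python3 - <<'E'
from h import *
x,y=KEYS[2]
move_linear([x,y,.075],Q,v=.2)
b=np.mean([(dwell(.01),read_wrist_force()[2])[1] for _ in range(5)])
move_linear([x,y,.0687],Q,v=.03); dwell(.05)
print(np.mean([(dwell(.01),read_wrist_force()[2])[1] for _ in range(6)])-b,read_eef_pos()[2])
move_linear([x,y,.10],Q,v=.08)
move_linear([.45,-.24,.25],Q,v=.25); print(read_t())
capture("side");cv2.imwrite("pics/s4.png",cv2.resize(capture("side")[230:360,240:400,::-1],None,fx=5,fy=4.5,interpolation=2))
a=cv2.imread("pics/s3.png").astype(float);b=cv2.imread("pics/s4.png").astype(float);print(np.abs(a-b)[230:330,320:440].mean())
E
```

```text
2.273220822263287 0.06904467361021942
35.9667
1.4373055555555556
```

```bash
python3 - <<'E'
from h import *
dwell(.2); hand_in()
E
```

```text
the job is handed in; nothing more can be done
```

The latched key was the third from the left. I released it and handed the job in at about 36 s of the 48 s allowed.

- **Taps:** I tapped the keys left to right with the shut fingers. Keys 1, 2 and 4 met the fingers at 69 mm with about 1.5–2.4 N, so they were up. Key 3 met them only at about 64.9 mm with 2.4 N. The first tap on key 2 gave an uncertain force reading, so I tapped it again before going on to key 3.
- **Press:** I pressed key 3 down to about 60.1 mm (about 10 N) and let go. The specified bottom is 60 mm.
- **Checks after the press:** A light touch found key 3 at 69.0 mm with 2.3 N, so it had sprung up. The side pictures from before and after changed only at key 3. By eye, the stopper, weight, marker, forceps, petri dish and slide box had not moved; I did not measure their positions.
- **Disagreement:** Key heights from the first two fixed-camera views came out 8–11 mm too low (58–61 mm). I used the wrist-camera positions instead: two views agreed to about 1–1.5 mm, and the taps confirmed the heights.

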